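# Charge the airbrush tank with a refill cartridge

### The job

Pull the drawer of the small plywood drawer unit out to its stop and take the metal refill cartridge out of the rack inside. Press the cartridge, hollow end first and squarely, onto the tilted filling nipple of the grey airbrush air unit until it snaps on and sits fully home on the nipple's flat shoulder, and finish like that: still gripping the cartridge and holding it fully home against the valve spring, never letting go. Leave the drawer open, and do not disturb the glue bottle, mug, pencil tin or tape roll.

Things in the scene. Friction and masses are not known exactly. Their poses are not given: they have to be found in the camera images.
- cabinet: Plywood drawer unit with one drawer, fixed to the desk: 200 mm deep (x), 220 mm wide (y), 140 mm high. Origin at the centre of its underside; -x is its front. The drawer slides out along -x.
- drawer (a joint): How far the drawer is pulled out along the unit's -x: 0 shut, 0.12 m at its stop. About 2 N of friction; it stays where it is left.
- drawer_handle (a point): Middle of the steel bar handle on the drawer front: a level bar along the unit's y, 110 mm long, about 10 mm thick, its centre line 35 mm in front of the drawer front, 112 mm above the desk (28 mm below the unit's top). It moves with the drawer. Axes as cabinet.
- rack (a point): Middle of the drawer's rack at floor level (18 mm above the desk); moves with the drawer, axes as cabinet. Wooden plate 20 mm thick with two 32 mm holes at y = +40 and -40 mm: cartridge in one, glue bottle in the other. Drawer front (top 132 mm above the desk): inner face 45 mm towards -x. Drawer sides: 95 mm to either side, 62 mm high. At the stop this point is 75 mm in front of the shell.
- cartridge: Loose round refill cartridge, about 0.13 kg, 90 mm tall, upright in a rack hole, standing on the drawer floor. Origin: centre of its open lower rim, z up its axis. From the rim: brass coupler, diameter 28 mm, to 35 mm, with a 25 mm deep bore (14 mm wide lip at the mouth); flange, diameter 40 mm, 35 to 40 mm; aluminium neck to grip, diameter 24 mm, 40 to 86 mm. Fingertips may bear on the flange.
- nipple: Nipple on the air unit (fixed). Origin: centre of its flat shoulder (diameter 36 mm, 80 mm above the desk). z: outwards along the nipple, 0.42 rad off vertical, leaning to the unit's front; y is level. Post diameter 12 mm, 24 mm tall, tapered nose, snap balls, valve pin 9 mm above it. About 7 N to snap, rim 10 mm from the shoulder. Fully home: rim on the shoulder, origins and axes coincide.
- air_unit: Grey airbrush air unit, fixed to the desk: housing 170 mm deep, 130 mm wide, 93 mm high, with a small round gauge and a black cap on top (to 109 mm). Origin at the centre of its underside, -x is its front; the nipple's shoulder is 120 mm in front of the origin.
- valve_pin (a joint): How far the valve pin on top of the nipple is pressed in: 0 out; the cartridge's bore touches it when its rim is 8 mm from the shoulder; 0.008 m when the cartridge is fully home. Its spring pushes back with 2 N at first and 9 N at fully home; let go, the cartridge springs back 5 to 6 mm.
- glue_bottle: White glue bottle with a pointed nozzle, 27 mm in diameter, 85 mm tall, standing in the other hole of the rack. Origin at its underside's centre. Leave it there.
- mug: White mug, 80 mm across, 95 mm high, with a handle; origin at its underside's centre. Leave alone.
- pencil_tin: Open steel tin, 72 mm across, 100 mm high; origin at its underside's centre. Leave alone.
- tape_roll: Empty cardboard tape core, 90 mm across, 22 mm high, lying flat; origin at its underside's centre. Leave alone.

How it is judged:
On the way, in this order (a step that is already met when the one before it is completed fails the run):
1. the drawer is pulled out to its stop (value of joint drawer above 0.114 m), for 0.1 s.
2. the cartridge is lifted clear of the drawer (distance between cartridge and rack above 0.1 m and height (world z) of cartridge above 0.07 m and contact force between cartridge and the fingers above 0.5 N), for 0.1 s.
3. the cartridge has snapped onto the nipple (x of cartridge in the frame of nipple between -0.0035 and 0.0035 m and y of cartridge in the frame of nipple between -0.0035 and 0.0035 m and angle between the z axis of cartridge and the z axis of nipple, either way round below 0.12 rad and z of cartridge in the frame of nipple below 0.0065 m), for 0.1 s.
At the end, for the whole second after the job is handed in: For the last second the cartridge sits on the nipple: rim under 2.5 mm off the shoulder, centred to 3.5 mm, axis within 0.12 rad, at rest, valve pin in by over 5.5 mm, fingers still pressing on the cartridge (over 2 N); the drawer is at least 90 mm open (x of cartridge in the frame of nipple between -0.0035 and 0.0035 m and y of cartridge in the frame of nipple between -0.0035 and 0.0035 m and angle between the z axis of cartridge and the z axis of nipple, either way round below 0.12 rad and z of cartridge in the frame of nipple below 0.0025 m and value of joint valve_pin above 0.0055 m and contact force between cartridge and the fingers above 2 N and linear speed of cartridge below 0.02 m/s and value of joint drawer above 0.09 m); the arm keeps its last pose, push and grip.
It fails at once if the glue bottle is taken out of its hole (distance between glue_bottle and rack above 0.06 m or angle between glue_bottle's own z axis and vertical above 0.5 rad).
It fails at once if the mug, pencil tin or tape roll is moved by more than 40 mm or tipped over (distance of any of mug, pencil_tin, tape_roll from where it was at the start of the episode above 0.04 m or angle between any of mug, pencil_tin, tape_roll's own z axis and vertical above 0.6 rad).
It also fails if it takes over 58 s, if anything falls off the work surface, if the arm or the gripper's body presses on something with over 40 N, if the wrist force passes 120 N, or if a joint passes its speed limit or range.

### The arm

A 7-joint arm with a two-finger parallel gripper is mounted at the origin on the work surface. World frame = base frame: x ahead of the robot, y to its left, z up, the work surface at z = 0. Lengths are in m, angles in rad, forces in N, time in s.
With the tool pointing down it reaches from about 0.425 to 1.025 m from the base axis. Payload 9.4 kg.
Tool frame: the origin (TCP) lies at the centre of the arm's flange, where the gripper is bolted on; the fingertips stand 173 mm ahead of it and the grasp point (between the pads) lies 155 mm ahead of it; z points along the fingers, y is the line along which they close (so a half turn about z gives the same grasp; the last joint's range is limited). The gripper opens to 85 mm and grips with 20 to 120 N. Pads are 22 mm wide; open, the fingers measure 114 mm over their backs; the gripper's body (76 mm by 85 mm) begins 54 mm behind the grasp point. The pads swing forward as they close: fully open they stand 13 mm farther back than shut.
Start: joints at [-1.417, 0.599, -0.003, 1.599, 0.002, 0.943, -0.08], TCP at [0.166, 0.706, 0.405] pointing down, gripper open.
Joint ranges: [-2.57, 2.57], [-0.35, 1.97], [-1.29, 1.29], [0.11, 2.56], [-1.05, 4.19], [0.11, 1.86], [-2.63, 2.63]. Speed limits (rad/s): [2.22, 2.22, 3.01, 3.01, 3.14, 3.14, 3.14].

### API

Orientations are given as a 3x3 rotation matrix whose columns are the frame's x, y, z axes.
In Python, from rig import readout, optics, bot gives the robot as it stands.
- The arm moves only by the tool play_rows, never from a script. Its argument "motion" is a list of rows, each a list of 4 numbers: the shift along the tool's x, y, z in cm, then the turn about the tool's z in rad. A call has 1 to 8 rows; each row is the pose to reach, as a shift and turn from the pose commanded when the call began, along the tool's axes at that moment; what a row does not reach only later rows make up. A row lasts 1/8 s, in which the tool goes at most 62.5 mm and 10.7 degrees, less where a joint would pass 70% of its speed; a pose out of reach is approached as far as the arm can. A call with a gripper value outside its range is refused whole. "fingers" is the finger opening in cm, from 0 to 8.54, set as the call begins (left out, the last holds). The fingers move at their own pace and stop on an object; "newtons" is the grip in N (left out, the last holds). Time passes only in rows, so rows that repeat a pose let the fingers close. It gives the time, the measured TCP pose, the force, the opening and the grip force at its end, in the units of the state.
- readout.state(): the state, without advancing time (a new reading comes with each control period).
- optics.camera(name): name is "scene" or "top"; returns a dict with "img" (400x640x3 uint8, blue, green, red), "fovy" (degrees; the focal length in pixels is half the picture's height over the tangent of half this angle, whatever the lens; pixels are square), "cx", "cy" (the principal point, pixels), "extrinsics" (4x4, takes a point from world to camera coordinates). Camera axes: x right, y down, z forward; pixel columns grow to the right and rows downward; lengths in m; the calibration is good to about 2 mm. A picture is of the moment at which its call begins. There is no depth.
- bot.close_job(): hands the job in; it is judged then, once.
The state is a dict: "clock": time; "joints": joint angles; "joint_vel": joint speeds; "effort": joint torques, N m; "ee_pos": TCP position; "ee_rot": TCP orientation; "force": force on the tool from outside, world axes, zero at the start; "moment": the same for the moment, N m; "gripper_width": finger opening in m; "grip_force": force on a finger pad.
Only numpy, scipy, OpenCV 4.12 (cv2) and the standard library are available. Lean on these libraries where they do the work, as an engineer would, in place of code of your own. Each camera call takes 0.05 s, during which the arm holds its last target. There are 200 camera calls.

## Working session

There is one attempt and no reset: what is moved stays moved. The work goes in short steps, Python scripts to look and compute and a tool call to move; the robot and the scene stay as the last step left them, time stands still between calls to the robot, and variables do not carry over. Pictures are saved under pics/ and viewed, at most 10 in all, crops included, and the job is handed in when it is done.

Besides the shell and the picture viewer there is one more tool, called after "Request:" as name([rows], argument=value, ...), one row to a line, values as JSON. play_rows: Moves the arm, as the interface text tells. Its arguments: {"type":"object","properties":{"motion":{"type":"array"},"fingers":{"type":"number"},"newtons":{"type":"number"}},"required":["motion"]}

```bash
ls; mkdir -p pics; python3 - <<'E'
from rig import readout, optics, bot
import cv2,numpy as np
np.set_printoptions(precision=4,suppress=True)
s=readout.state();print(s)
for n in("scene","top"):
    c=optics.camera(n);cv2.imwrite(f"pics/{n}0.png",c["img"]);print(n,c["fovy"],c["cx"],c["cy"],c["extrinsics"])
E
```

```text
pics
{'clock': 0.0, 'joints': array([-1.4167,  0.6001, -0.0026,  1.6002,  0.0018,  0.9429, -0.0798]), 'joint_vel': array([ 0.0007, -0.0001,  0.0016, -0.0006,  0.0004, -0.0005, -0.0003]), 'effort': array([ -0.0002, -77.645 ,   1.5647, -25.8019,   0.0123,   0.0089,
        -0.    ]), 'ee_pos': array([0.1658, 0.7056, 0.4038]), 'ee_rot': array([[-0.9735,  0.2287, -0.0002],
       [ 0.2287,  0.9735, -0.0016],
       [-0.0001, -0.0016, -1.    ]]), 'force': array([ 0.0518, -0.2995, -0.5052]), 'moment': array([-0.0015,  0.0024, -0.0018]), 'grip_force': 0.0, 'gripper_width': 0.08549181806197093}
scene 52.228159579476 318.0454970254948 198.59242376529795 [[-0.5989  0.8006 -0.0203  0.3109]
 [ 0.6042  0.4351 -0.6676 -0.2673]
 [-0.5256 -0.4121 -0.7443  1.507 ]
 [ 0.      0.      0.      1.    ]]
top 57.711735084066376 315.1391603779521 205.929819172521 [[ 0.0019 -1.      0.0042  0.0053]
 [-0.9935 -0.0023 -0.114   0.5345]
 [ 0.114  -0.004  -0.9935  1.1222]
 [ 0.      0.      0.      1.    ]]
```

View pics/scene0.png

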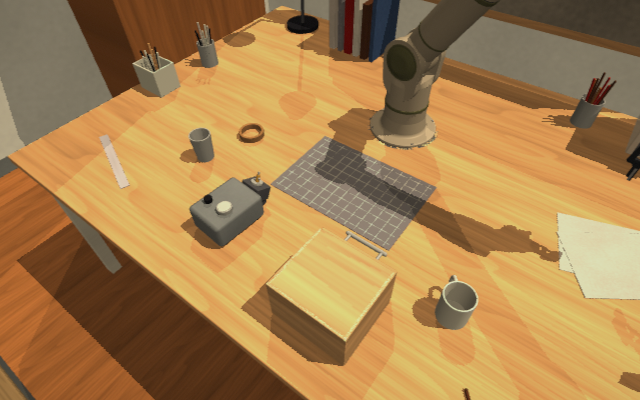

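View pics/top0.png

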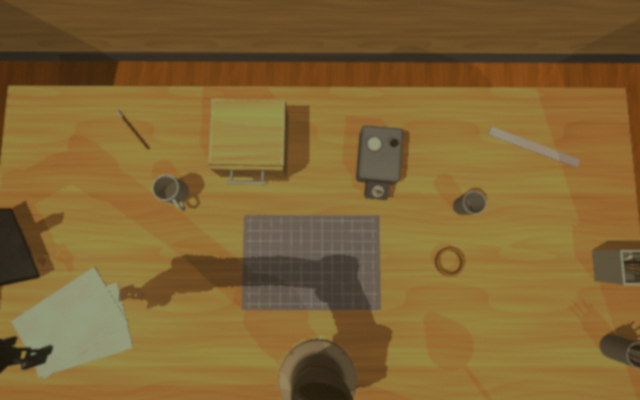

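The scene view shows the cabinet around (335,285) with its handle at (365,243), and the air unit around (228,208) with the nipple at (258,182). In the top view the cabinet top spans (210-286, 99-168) with the handle at (248,181). The air unit is around (381,153) with the nipple at (377,190). Next I'll zoom in for precise points.

```bash
python3 - <<'E'
import cv2,numpy as np
t=cv2.imread("pics/top0.png");s=cv2.imread("pics/scene0.png")
def z(im,x,y,w,h,k): return cv2.resize(im[y:y+h,x:x+w],None,fx=k,fy=k,interpolation=cv2.INTER_CUBIC)
a=np.clip(z(t,200,90,100,100,4).astype(float)*1.5,0,255).astype(np.uint8);b=np.clip(z(t,350,118,60,90,6)[:400].astype(float)*2,0,255).astype(np.uint8)
m=np.zeros((400,800,3),np.uint8);m[:,:400]=a;m[:,420:780]=b[140:540] if b.shape[0]>=540 else b[:400]
cv2.imwrite("pics/ztop.png",m)
c=z(s,182,165,100,80,8);cv2.imwrite("pics/zscene.png",np.clip(c[:600].astype(float)*1.6,0,255).astype(np.uint8))
E
```

```text
(no output)
```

View pics/ztop.png

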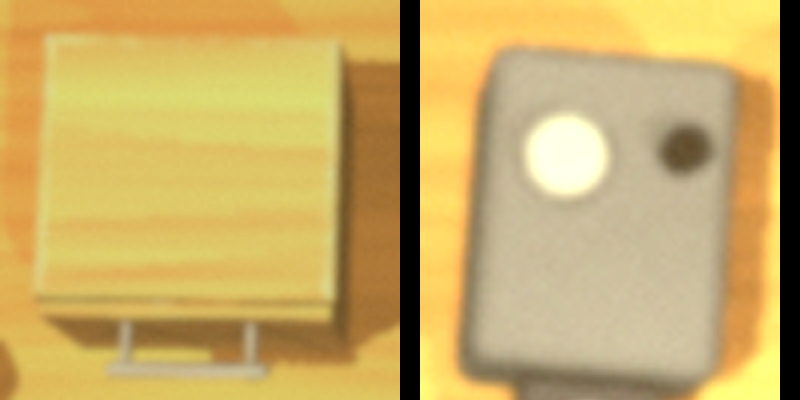

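View pics/zscene.png

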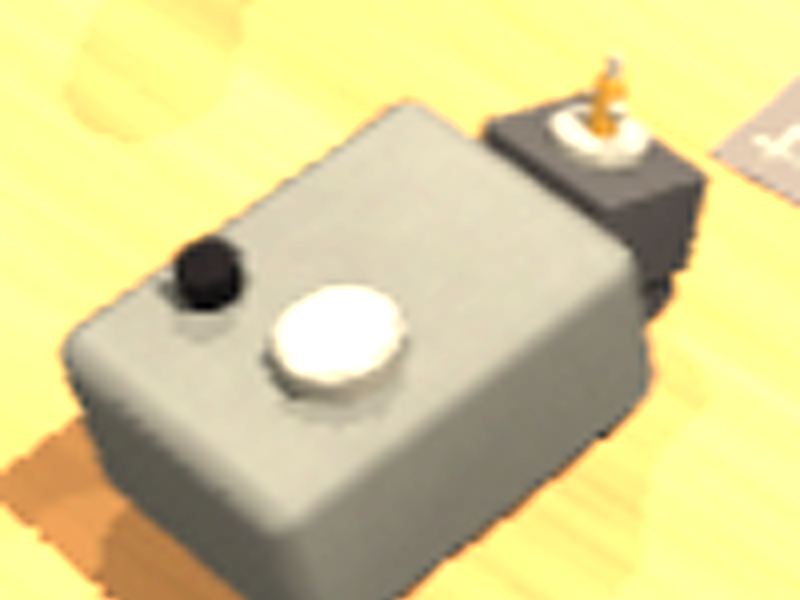

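```bash
cat > h.py <<'E'
import cv2,numpy as np
np.set_printoptions(precision=4,suppress=True)
CAM={"scene":(52.228159579476,318.0454970254948,198.59242376529795,[[-0.5989,0.8006,-0.0203,0.3109],[0.6042,0.4351,-0.6676,-0.2673],[-0.5256,-0.4121,-0.7443,1.507]]),
"top":(57.711735084066376,315.1391603779521,205.929819172521,[[0.0019,-1.,0.0042,0.0053],[-0.9935,-0.0023,-0.114,0.5345],[0.114,-0.004,-0.9935,1.1222]])}
def cam(n):
    f,cx,cy,E=CAM[n];f=200/np.tan(np.radians(f)/2);E=np.array(E)
    return np.array([[f,0,cx],[0,f,cy],[0,0,1]]),E
def ray(n,uv):
    K,E=cam(n);R,t=E[:,:3],E[:,3];d=np.linalg.solve(R,np.linalg.solve(K,[*uv,1]));return -np.linalg.solve(R,t),d
def plane(n,uv,z):
    o,d=ray(n,uv);return o+d*(z-o[2])/d[2]
def tri(us,ut):
    P=[K@E for K,E in map(cam,("scene","top"))]
    X=cv2.triangulatePoints(P[0],P[1],np.array(us,float).reshape(2,1),np.array(ut,float).reshape(2,1))[:,0];return X[:3]/X[3]
def proj(n,X):
    K,E=cam(n);p=K@(E[:,:3]@np.array(X)+E[:,3]);return p[:2]/p[2]
E
python3 - <<'E'
from h import *
q=lambda X,Y,k,x,y:(x+X/k-.5+.5/k,y+Y/k-.5+.5/k)
for X,Y in((46,36),(341,40),(334,302),(36,298)):print("cab",plane("top",q(X,Y,4,200,90),.14))
print("handle",[plane("top",q(X,Y,4,200,90),.112) for X,Y in((107,371),(268,371))])
for X,Y in((80,48),(317,70),(298,375),(43,365)):print("air",plane("top",q(X,Y,6,350,118),.088))
r=q(600,133,8,182,165);p=q(613,66,8,182,165)
print("ring scene",r,plane("scene",r,.08)); X=plane("scene",r,.08)
print(proj("top",X)); 
for th in(-.06,-.08,-.1):
    n=np.array([-np.sin(.42)*np.cos(th),-np.sin(.42)*np.sin(th),np.cos(.42)]);print(th,proj("scene",X+.033*n),p,proj("top",X+.033*n))
t=cv2.imread("pics/top0.png");c=t[176:206,360:396]
m=cv2.resize(c,None,fx=20,fy=20,interpolation=cv2.INTER_CUBIC);cv2.imwrite("pics/znip.png",np.clip(m*2.0,0,255).astype(np.uint8))
E
```

```text
cab [0.8419 0.3164 0.14  ]
cab [0.8396 0.0974 0.14  ]
cab [0.6412 0.1002 0.14  ]
cab [0.6435 0.3168 0.14  ]
handle [array([0.5949, 0.2705, 0.112 ]), array([0.5952, 0.151 , 0.112 ])]
air [ 0.7787 -0.1408  0.088 ]
air [ 0.7674 -0.263   0.088 ]
air [ 0.6077 -0.2493  0.088 ]
air [ 0.6125 -0.1199  0.088 ]
ring scene (256.5625, 181.1875) [ 0.5772 -0.1841  0.08  ]
[377.5846 190.3246]
-0.06 [258.498  171.5145] (258.1875, 172.8125) [379.1703 193.2054]
-0.08 [258.5611 171.5553] (258.1875, 172.8125) [379.0798 193.1989]
-0.1 [258.6228 171.597 ] (258.1875, 172.8125) [378.9895 193.1907]
```

View pics/znip.png

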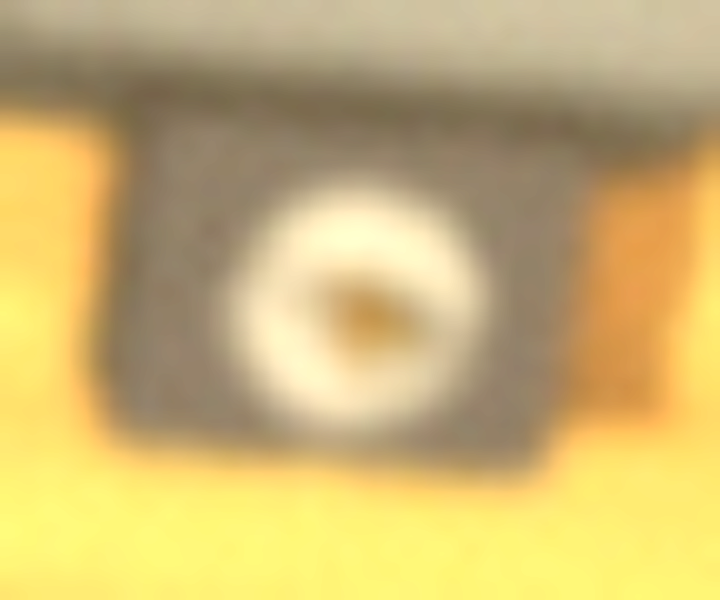

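```bash
cat >> h.py <<'E'
def row(p,a,R=None):
    from rig import readout
    s=readout.state();R=s["ee_rot"];d=R.T@(np.array(p)-s["ee_pos"])*100
    a0=np.arctan2(R[1,0],R[0,0]);t=(a0-a+np.pi)%(2*np.pi)-np.pi
    print("clk",s["clock"],"pos",s["ee_pos"],"a",round(a0,4),"F",s["force"],"w",s["gripper_width"],"grip",s["grip_force"],"q7",s["joints"][6]);print("row",d.round(2),round(t,3))
E
python3 -c "
from h import *
row([.595,.209,.40],np.pi/2)"
```

```text
clk 0.1 pos [0.1658 0.7056 0.4039] a 2.9109 F [-0.5009 -0.4753 -0.019 ] w 0.08575274719139554 grip 0.0 q7 -0.0797534188987547
row [-53.14 -38.53   0.45] 1.34
```

Request:
play_rows([
  [-53.1,-38.5,0.4,1.34],
  [-53.1,-38.5,0.4,1.34],
  [-53.1,-38.5,0.4,1.34],
  [-53.1,-38.5,0.4,1.34],
  [-53.1,-38.5,0.4,1.34],
  [-53.1,-38.5,0.4,1.34],
  [-53.1,-38.5,0.4,1.34],
  [-53.1,-38.5,0.4,1.34],
], fingers=3, newtons=40)

```text
clock: 1.1
ee_pos: [0.4936, 0.3261, 0.4015]
ee_rot: [[0.003, 1.0, -0.0], [1.0, -0.003, -0.0], [-0.0, -0.0, -1.0]]
force: [0.4, 1.6, 0.5]
gripper_width: 0.0299
grip_force: 0.0
```

```bash
python3 -c "
from h import *
row([.595,.209,.40],np.pi/2)"
```

```text
clk 1.1 pos [0.4936 0.3261 0.4015] a 1.5682 F [0.3687 1.5815 0.4575] w 0.02993845497856464 grip 0.0 q7 -0.43827326799682054
row [-11.68  10.17   0.15] -0.003
```

Request:
play_rows([
  [-11.7,10.2,0,0],
  [-11.7,10.2,0,0],
  [-11.7,10.2,0,0],
  [-11.7,10.2,0,0],
  [-11.7,10.2,5,0],
  [-11.7,10.2,5,0],
  [-11.7,10.2,5,0],
])

```text
clock: 1.98
ee_pos: [0.5947, 0.2113, 0.3525]
ee_rot: [[-0.001, 1.0, 0.0], [1.0, 0.001, 0.0], [0.0, 0.0, -1.0]]
force: [0.4, 0.2, 1.3]
gripper_width: 0.0299
grip_force: 0.0
```

```bash
python3 - <<'E'
from h import *
from rig import optics
row([.595,.209,.263],np.pi/2)
a=optics.camera("scene")["img"][170:270,300:430];b=optics.camera("top")["img"][130:230,200:300]
m=np.hstack([cv2.resize(a,(390,300)),cv2.resize(b,(300,300))]);cv2.imwrite("pics/h1.png",np.clip(m*1.4,0,255).astype(np.uint8))
E
```

```text
clk 1.975 pos [0.5947 0.2113 0.3525] a 1.5718 F [0.3876 0.1626 1.3269] w 0.029874052698477073 grip 0.0 q7 -0.16097437777826942
row [-0.23  0.03  8.95] 0.001
```

View pics/h1.png

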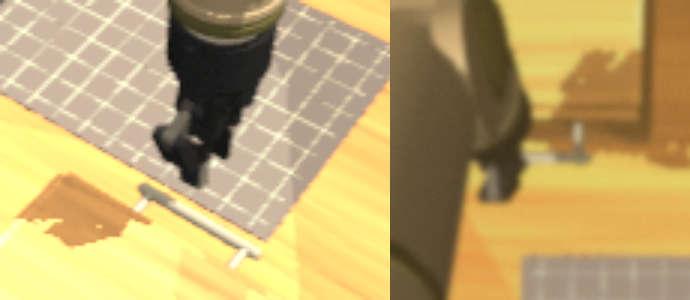

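The gripper sits above the handle bar; the scene view shows the bar from (349,233) to (386,253). I'll check those points against the top-view estimate.

```bash
python3 -c "
from h import *
print(plane('scene',(349.3,233.0),.112),plane('scene',(386,253.3),.112))"
```

```text
[0.5963 0.1605 0.112 ] [0.5952 0.2679 0.112 ]
```

Request:
play_rows([
  [0,0,5,0],
  [0,0,5,0],
])

```text
clock: 2.33
ee_pos: [0.5939, 0.2107, 0.3004]
ee_rot: [[-0.001, 1.0, -0.004], [1.0, 0.001, -0.001], [-0.001, -0.004, -1.0]]
force: [-0.2, 0.1, 0.3]
gripper_width: 0.0301
grip_force: 0.0
```

Request:
play_rows([
  [0,0.1,3.7,0],
  [0,0.1,3.7,0],
])

```text
clock: 2.58
ee_pos: [0.5957, 0.2106, 0.265]
ee_rot: [[-0.0, 1.0, -0.001], [1.0, 0.0, -0.0], [-0.0, -0.001, -1.0]]
force: [0.7, -0.8, 1.2]
gripper_width: 0.0299
grip_force: 0.0
```

Request:
play_rows([
  [0,0,0,0],
  [0,0,0,0],
  [0,0,0,0],
  [0,0,0,0],
], fingers=0, newtons=60)

```text
clock: 3.08
ee_pos: [0.5964, 0.2104, 0.2668]
ee_rot: [[0.0, 1.0, 0.003], [1.0, -0.0, 0.001], [0.001, 0.003, -1.0]]
force: [-0.0, 0.2, 7.8]
gripper_width: 0.0093
grip_force: 58.8
```

Request:
play_rows([
  [0,-1,0,0],
  [0,-3,0,0],
  [0,-5,0,0],
  [0,-7,0,0],
  [0,-9,0,0],
  [0.1,-11,0,0],
  [0.1,-12,0,0],
  [0.1,-12.1,0,0],
])

```text
clock: 4.08
ee_pos: [0.4765, 0.2118, 0.2667]
ee_rot: [[0.001, 1.0, 0.007], [1.0, -0.001, 0.003], [0.003, 0.007, -1.0]]
force: [6.8, -0.8, 7.4]
gripper_width: 0.0088
grip_force: 60.1
```

Request:
play_rows([
  [0,-0.2,0,0],
  [0,-0.2,0,0],
  [0,-0.1,0,0],
])

```text
clock: 4.45
ee_pos: [0.4764, 0.2118, 0.2667]
ee_rot: [[0.001, 1.0, 0.008], [1.0, -0.001, 0.003], [0.003, 0.008, -1.0]]
force: [5.6, -0.9, 9.2]
gripper_width: 0.0091
grip_force: 60.4
```

Request:
play_rows([
  [0,0,0,0],
  [0,0,0,0],
  [0,0,0,0],
  [0,0,-4,0],
  [0,0,-10,0],
  [0,0,-15,0],
], fingers=3)

```text
clock: 5.2
ee_pos: [0.4734, 0.2113, 0.4164]
ee_rot: [[0.0, 1.0, -0.0], [1.0, -0.0, -0.0], [-0.0, -0.0, -1.0]]
force: [0.1, 1.4, 0.1]
gripper_width: 0.0299
grip_force: 0.0
```

Request:
play_rows([
  [-6,2,0,-0.18],
  [-12,2,0,-0.36],
  [-18,2,0,-0.54],
  [-21,2,0,-0.72],
  [-21,2,0,-0.9],
  [-21,2,0,-1.08],
  [-21,2,0,-1.26],
  [-21,2,0,-1.44],
], fingers=5)

```text
clock: 6.2
ee_pos: [0.4934, 0.0015, 0.4145]
ee_rot: [[-0.992, 0.124, -0.001], [0.124, 0.992, -0.0], [0.001, -0.0, -1.0]]
force: [-0.4, 0.7, 0.3]
gripper_width: 0.0501
grip_force: 0.0
```

```bash
python3 - <<'E'
from h import *
from rig import optics
row([.5,.2,.4],np.pi-.083)
a=optics.camera("scene")["img"];b=optics.camera("top")["img"];cv2.imwrite("pics/s2.png",a);cv2.imwrite("pics/t2.png",b)
m=np.hstack([cv2.resize(a[190:290,300:420],(480,400),interpolation=cv2.INTER_CUBIC),cv2.resize(b[140:240,210:290],(320,400),interpolation=cv2.INTER_CUBIC)]);cv2.imwrite("pics/d1.png",np.clip(m*1.5,0,255).astype(np.uint8))
E
```

```text
clk 6.2 pos [0.4934 0.0015 0.4145] a 3.0168 F [-0.4038  0.6545  0.3375] w 0.05013875253448104 grip 0.0 q7 1.3665724754590836
row [ 1.81 19.78  1.45] -0.042
```

View pics/d1.png

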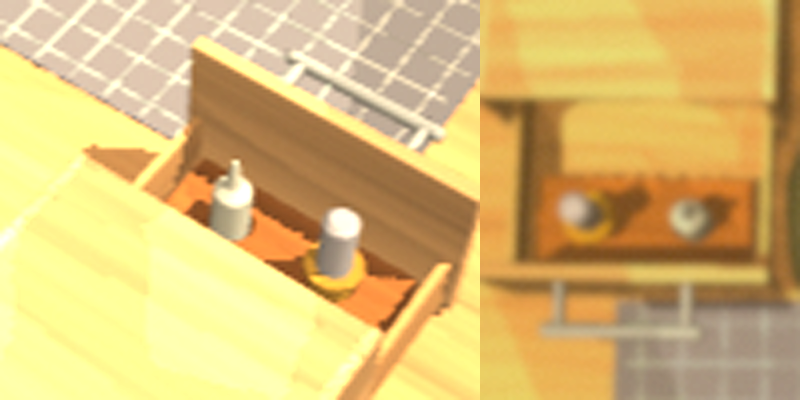

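```bash
python3 -c "
from h import *
print(tri((385.4,244.1),(232.9,191.9)),plane('scene',(385.4,244.1),.107),plane('top',(232.9,191.9),.107),plane('top',(236.4,193.4),.0565))
print(plane('scene',(383.4,256.8),.0565))
row([.566,.2535,.30],np.pi-.006)"
```

```text
[0.5677 0.2512 0.1056] [0.5689 0.2513 0.107 ] [0.5671 0.2514 0.107 ] [0.5702 0.2518 0.0565]
[0.5725 0.2534 0.0565]
clk 6.3 pos [0.4934 0.0013 0.4145] a 3.0128 F [ 0.0547 -0.1359 -0.2041] w 0.05024637722180495 grip 0.0 q7 1.3632690989863552
row [-3.97 25.94 11.45] -0.123
```

Cartridge top is at scene (385,244) and top view (233,192), which puts it in the +y hole at about (0.568, 0.2515).

Request:
play_rows([
  [-4.2,25.7,1,-0.127],
  [-4.2,25.7,1,-0.127],
  [-4.2,25.7,1,-0.127],
  [-4.2,25.7,1,-0.127],
  [-4.2,25.7,1,-0.127],
  [-4.2,25.7,1,-0.127],
  [-4.2,25.7,4,-0.127],
  [-4.2,25.7,8,-0.127],
])

```text
clock: 7.3
ee_pos: [0.5691, 0.2485, 0.3351]
ee_rot: [[-1.0, 0.008, 0.002], [0.008, 1.0, -0.0], [-0.002, 0.0, -1.0]]
force: [-0.1, -0.3, 0.3]
gripper_width: 0.0499
grip_force: 0.0
```

```bash
python3 -c "
from h import *
row([.568,.2515,.235],np.pi-.006)"
```

```text
clk 7.3 pos [0.5691 0.2485 0.3351] a 3.1333 F [-0.0907 -0.2559  0.3431] w 0.04989672893360797 grip 0.0 q7 1.068293263374187
row [ 0.14  0.3  10.01] -0.002
```

Request:
play_rows([
  [0.1,0.2,3,0],
  [0.1,0.2,7,0],
  [0.1,0.2,10,0],
  [0.1,0.2,10,0],
  [0.1,0.2,10,0],
])

```text
clock: 7.92
ee_pos: [0.5684, 0.2518, 0.2359]
ee_rot: [[-1.0, 0.006, 0.001], [0.006, 1.0, -0.0], [-0.001, -0.0, -1.0]]
force: [-0.3, -0.5, -0.1]
gripper_width: 0.05
grip_force: 0.0
```

Request:
play_rows([
  [0,0,0,0],
  [0,0,0,0],
  [0,0,0,0],
  [0,0,0,0],
  [0,0,0,0],
], fingers=0, newtons=25)

```text
clock: 8.55
ee_pos: [0.5684, 0.2528, 0.2361]
ee_rot: [[-1.0, 0.004, 0.002], [0.004, 1.0, 0.001], [-0.002, 0.001, -1.0]]
force: [-0.6, -1.3, 8.2]
gripper_width: 0.0235
grip_force: 24.4
```

Request:
play_rows([
  [0,0,-2,0],
  [0,0,-5,0],
  [0,0,-8,0],
  [0,0,-9.5,0],
  [0,0,-9.5,0],
  [1.5,0,-9.5,0],
  [2.5,0,-9.5,0],
  [2.5,0,-9.5,0],
], newtons=20)

```text
clock: 9.55
ee_pos: [0.5417, 0.2531, 0.329]
ee_rot: [[-1.0, 0.003, -0.002], [0.003, 1.0, -0.001], [0.002, -0.001, -1.0]]
force: [-0.3, 0.2, -1.3]
gripper_width: 0.0236
grip_force: 23.7
```

Request:
play_rows([
  [0.4,0,0,0],
  [0.8,0,0,0],
  [1.2,0,0,0],
  [1.5,0,0,0],
  [1.5,0,0,0],
])

```text
clock: 10.18
ee_pos: [0.5296, 0.2526, 0.3306]
ee_rot: [[-1.0, 0.005, 0.005], [0.005, 1.0, 0.001], [-0.005, 0.001, -1.0]]
force: [5.6, -1.9, 1.0]
gripper_width: 0.0237
grip_force: 23.8
```

```bash
python3 - <<'E'
from h import *
from rig import optics
row([.5186,.2525,.331],np.pi-.006)
a=optics.camera("scene")["img"];cv2.imwrite("pics/s3.png",a)
m=cv2.resize(a[170:270,300:430],(780,600),interpolation=cv2.INTER_CUBIC);cv2.imwrite("pics/e1.png",np.clip(m*1.5,0,255).astype(np.uint8))
E
```

```text
clk 10.175 pos [0.5296 0.2526 0.3306] a 3.1368 F [ 5.6117 -1.8833  0.9967] w 0.023653649741843773 grip 23.807033747434616 q7 1.0324749161523419
row [ 1.1  -0.02 -0.05] 0.001
```

View pics/e1.png

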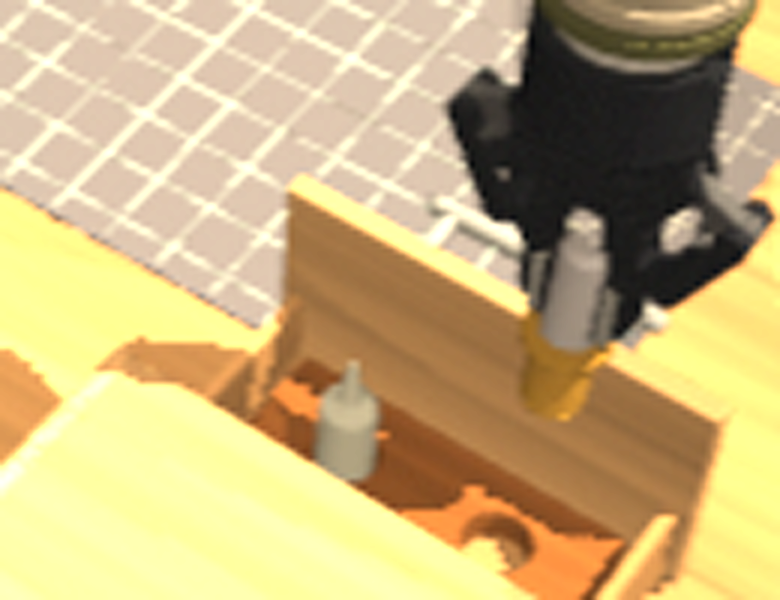

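The scene view shows the cartridge in the fingers with its coupler against the drawer front, starting to tilt the right way. The empty hole is at about (500,540) in the crop. I'll push on further.

Request:
play_rows([
  [0.3,0,0,0],
  [0.6,0,0,0],
  [0.9,0,0,0],
  [1.2,0,0,0],
  [1.2,0,0,0],
])

```text
clock: 10.85
ee_pos: [0.5175, 0.2528, 0.3306]
ee_rot: [[-1.0, 0.005, 0.005], [0.005, 1.0, 0.001], [-0.005, 0.001, -1.0]]
force: [5.6, -1.3, 1.7]
gripper_width: 0.0236
grip_force: 24.0
```

Request:
play_rows([
  [0,0,-2,0],
  [0,0,-5,0],
  [0,0,-8,0],
  [-3,0,-8,0],
  [-3,0,-8,0],
  [-3,0,-8,0],
])

```text
clock: 11.6
ee_pos: [0.5454, 0.2528, 0.4092]
ee_rot: [[-1.0, 0.004, -0.001], [0.004, 1.0, -0.001], [0.001, -0.001, -1.0]]
force: [1.3, -0.2, -0.7]
gripper_width: 0.0237
grip_force: 23.8
```

```bash
python3 - <<'E'
from h import *
from rig import optics
row([.5186,.2525,.331],np.pi-.006)
a=optics.camera("scene")["img"];cv2.imwrite("pics/s4.png",a)
m=cv2.resize(a[160:235,325:425],(800,600),interpolation=cv2.INTER_CUBIC);cv2.imwrite("pics/e2.png",np.clip(m*1.5,0,255).astype(np.uint8))
E
```

```text
clk 11.6 pos [0.5454 0.2528 0.4092] a 3.1377 F [ 1.2622 -0.2368 -0.7084] w 0.023678097373804517 grip 23.803458362817764 q7 1.0509491440472742
row [ 2.67 -0.03  7.82] 0.002
```

View pics/e2.png

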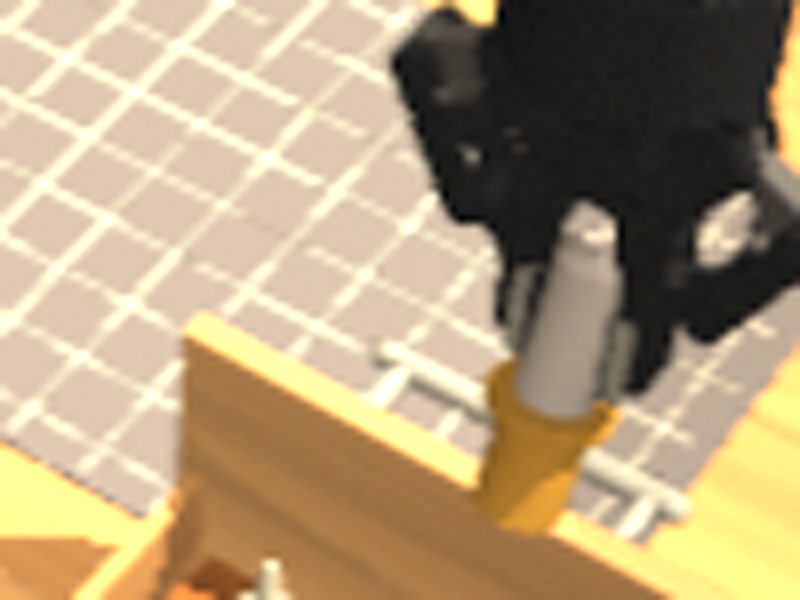

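```bash
python3 - <<'E'
from h import *
def py(uv,y):
    o,d=ray('scene',uv);return o+d*(y-o[1])/d[1]
P=[py((325+X/8-.44,160+Y/8-.44),.2528) for X,Y in((517,517),(543,435),(552,402),(592,222))]
for p in P:print(p)
for i,j in((0,1),(0,2),(2,3),(0,3)):
    d=P[j]-P[i];print(i,j,np.arctan2(-d[0],d[2]),np.linalg.norm(d))
# predicted for tilt .42, grasp pt at .062 from rim
g=np.array([.5454,.2528,.4092-.153])
for th in(.3,.36,.42,.48):
    n=np.array([-np.sin(th),0,np.cos(th)]);print(th,[((proj('scene',g+n*k)-[325,160]+.44)*8).round(0) for k in(-.062,-.026,-.022,.028)])
E
```

```text
[0.5709 0.2528 0.1907]
[0.5624 0.2528 0.2202]
[0.5602 0.2528 0.2328]
[0.5551 0.2528 0.3034]
0 1 0.27887204931745696 0.03068413065400888
0 2 0.2484645958499058 0.04343351253385561
2 3 0.07223222988837096 0.07074262121760097
0 3 0.13922085475138063 0.11375855084221785
0.3 [array([532., 488.]), array([564., 390.]), array([567., 379.]), array([615., 235.])]
0.36 [array([526., 493.]), array([561., 392.]), array([565., 381.]), array([617., 232.])]
0.42 [array([521., 498.]), array([559., 394.]), array([564., 382.]), array([620., 231.])]
0.48 [array([515., 502.]), array([557., 395.]), array([562., 383.]), array([622., 229.])]
```

The image suggests the cartridge may have tilted less than planned. I'll turn the tool so the tilt plane faces the scene camera, with the mat as background, and measure from a brass mask.

Request:
play_rows([
  [1.5,-4,0,0.15],
  [1.5,-8.5,1,0.33],
  [1.5,-8.5,1,0.5],
  [1.5,-8.5,1,0.67],
  [1.5,-8.5,1,0.84],
  [1.5,-8.5,1,0.907],
  [1.5,-8.5,1,0.907],
  [1.5,-8.5,1,0.907],
])

```text
clock: 12.65
ee_pos: [0.5303, 0.1681, 0.3996]
ee_rot: [[-0.615, 0.789, -0.0], [0.789, 0.615, 0.0], [0.0, -0.0, -1.0]]
force: [0.3, -0.2, -0.6]
gripper_width: 0.0235
grip_force: 23.8
```

```bash
cat > brass.py <<'E'
from h import *
from rig import optics
import sys
a=optics.camera("scene")["img"];cv2.imwrite(sys.argv[1],a)
h=cv2.cvtColor(cv2.GaussianBlur(a,(3,3),0.7),cv2.COLOR_BGR2HSV)
m=((h[...,0]>10)&(h[...,0]<32)&(h[...,1]>110)).astype(np.uint8)*255
n,l,st,ce=cv2.connectedComponentsWithStats(m)
x0,y0,x1,y1=map(int,sys.argv[2:6])
for i in range(1,n):
    if x0<ce[i][0]<x1 and y0<ce[i][1]<y1 and st[i][4]>15: print(st[i],ce[i])
s=m[y0:y1,x0:x1]>0
for r in range(s.shape[0]):
    k=np.where(s[r])[0]
    if len(k): print(r+y0,k.min()+x0,k.max()+x0,len(k))
E
python3 - <<'E'
from h import *
row([.5186,.2525,.331],np.pi-.006)
print(proj('scene',[.55,.15,.2]),proj('scene',[.53,.17,.245]))
E
python3 brass.py pics/s5.png 320 165 385 235
```

```text
clk 12.65 pos [0.5303 0.1681 0.3996] a 2.2328 F [ 0.3273 -0.2327 -0.5703] w 0.023505953439820898 grip 23.80659118294716 q7 0.42668162685678857
row [7.37 4.27 6.86] -0.903
[357.5532 197.278 ] [370.1357 183.264 ]
184 358 360 3
185 357 360 4
186 356 359 4
187 356 359 4
188 356 359 4
189 356 359 4
190 356 359 4
191 356 360 5
192 356 362 7
193 355 365 11
194 355 368 14
195 354 368 15
196 354 367 14
197 353 365 13
198 353 364 12
199 352 363 12
200 349 362 14
201 348 362 15
202 348 361 14
203 348 360 13
204 348 360 13
205 348 361 14
206 348 363 16
207 348 364 17
208 348 366 19
209 348 368 21
210 348 369 22
211 348 372 25
212 320 374 28
213 320 376 31
214 320 377 34
215 320 379 38
216 320 381 42
217 320 383 45
218 320 384 48
219 320 384 51
220 320 384 53
221 320 384 55
222 320 384 57
223 320 384 60
224 320 384 63
225 320 384 65
226 320 384 65
227 320 384 65
228 320 384 65
229 320 384 65
230 320 384 63
231 320 384 63
232 320 384 62
233 320 384 61
234 320 384 58
```

```bash
python3 - <<'E'
from h import *
a=cv2.imread("pics/s5.png")[150:225,325:425]
cv2.imwrite("pics/e5.png",np.clip(cv2.resize(a,(800,600),interpolation=cv2.INTER_CUBIC)*1.5,0,255).astype(np.uint8))
E
```

```text
(no output)
```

View pics/e5.png

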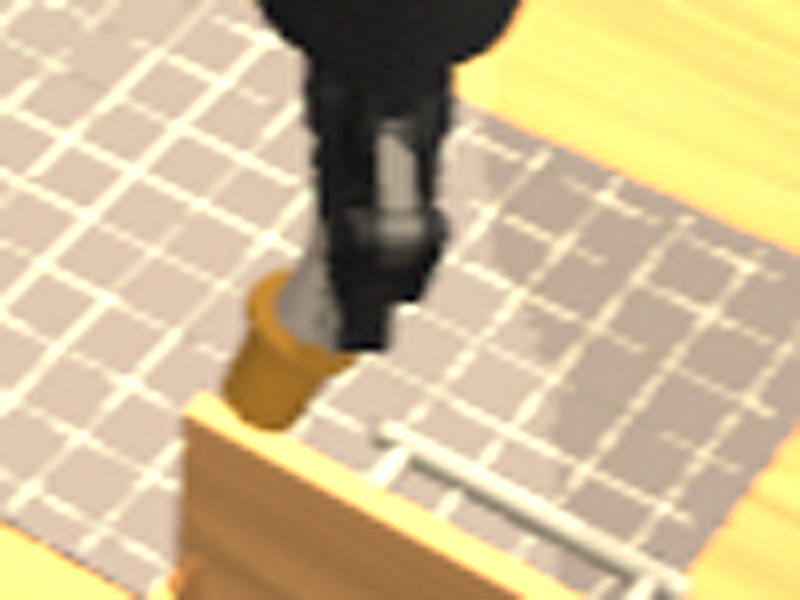

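The crop shows the coupler edges and flange giving an image slope of about 0.58, so tilt is roughly 0.33 rad; the rim centre is near (262,404) and the flange centre near (302,322). I'll turn these into tool-frame points.

```bash
python3 - <<'E'
from h import *
T=np.array([.5303,.1681,.3996]);R=np.array([[-.615,.789,0],[.789,.615,0],[0,0,-1.]])
def pp(X,Y):
    o,d=ray('scene',(325+X/8-.44,150+Y/8-.44));n=R[:,1];p=o+d*((T-o)@n)/(d@n);return R.T@(p-T)*1000
r=pp(262,404);f=pp(302,322);print("rim",r,"flange",f,"d",f-r,np.linalg.norm(f-r),np.arctan2((f-r)[0],-(f-r)[2]))
print("tip/finger bottom",pp(362,350),pp(338,345),pp(385,345))
E
```

```text
rim [-25.8402  -0.     214.9035] flange [-15.5589  -0.     177.7867] d [ 10.2813  -0.     -37.1168] 38.51440978616315 0.27022326540294944
tip/finger bottom [  3.7149  -0.     191.182 ] [ -3.8478  -0.     188.5997] [ 10.6352  -0.     189.2038]
```

```bash
cat >> h.py <<'E'
N=np.array([.5764,-.184,.08]);TH=-.083;A=np.pi+TH
nv=np.array([-np.sin(.42)*np.cos(TH),-np.sin(.42)*np.sin(TH),np.cos(.42)])
RT=np.array([[np.cos(A),np.sin(A),0],[np.sin(A),-np.cos(A),0],[0,0,-1.]])
def tcp(h,th,dx=0,L=.078):  # rim height along n, tilt
    r=np.array([-.0026+dx-L*np.sin(th),0,.140+L*np.cos(th)]);return N+h*nv-RT@r
E
python3 - <<'E'
from h import *
row(tcp(.055,.31),A)
for h,t in((.055,.31),(.03,.31),(.022,.36),(.012,.42),(0,.42)):print(h,t,tcp(h,t))
E
```

```text
clk 12.7 pos [0.5304 0.168  0.3996] a 2.2323 F [-0.0556 -0.6027 -1.7709] w 0.02344854747040844 grip 23.806305527687073 q7 0.42644594394499735
row [-27.3  -21.58   5.51] -0.826
0.055 0.31 [ 0.5277 -0.18    0.3445]
0.03 0.31 [ 0.5379 -0.1808  0.3217]
0.022 0.36 [ 0.5375 -0.1808  0.3131]
0.012 0.42 [ 0.5372 -0.1807  0.3022]
0 0.42 [ 0.5421 -0.1811  0.2912]
```

Request:
play_rows([
  [-9,-7,0,-0.18],
  [-14,-11,0,-0.36],
  [-20,-15.5,0,-0.5],
  [-25,-19.5,0,-0.66],
  [-27.3,-21.6,0,-0.826],
  [-27.3,-21.6,3,-0.826],
  [-27.3,-21.6,5.5,-0.826],
  [-27.3,-21.6,5.5,-0.826],
])

```text
clock: 13.7
ee_pos: [0.5267, -0.1805, 0.3432]
ee_rot: [[-0.996, 0.085, -0.003], [0.085, 0.996, 0.001], [0.003, 0.001, -1.0]]
force: [-0.4, 0.5, -0.6]
gripper_width: 0.0237
grip_force: 23.8
```

```bash
python3 - <<'E'
from h import *
from rig import optics
row(tcp(.055,.31),A);row(tcp(.03,.31),A)
P=N+.055*nv;print("pred rim",proj('scene',P),"flange",proj('scene',P+.0375*np.array([-np.sin(.31),.03,np.cos(.31)])),"ring",proj('scene',N),"pin",proj('scene',N+.033*nv))
E
python3 brass.py pics/s6.png 240 140 290 190
```

```text
clk 13.7 pos [ 0.5267 -0.1805  0.3432] a 3.0564 F [-0.4366  0.5451 -0.5894] w 0.023658052129177452 grip 23.801639825105667 q7 1.7657090420582917
row [-0.1   0.06 -0.13] -0.002
clk 13.7 pos [ 0.5267 -0.1805  0.3432] a 3.0564 F [-0.4366  0.5451 -0.5894] w 0.023658052129177452 grip 23.801639825105667 q7 1.7657090420582917
row [-1.12  0.07  2.15] -0.002
pred rim [260.1618 164.8548] flange [261.5682 153.7224] ring [256.782 181.038] pin [258.7921 171.4132]
140 240 289 30
141 240 289 31
142 240 289 33
143 240 289 35
144 240 289 36
145 240 289 36
146 240 289 36
147 240 289 36
148 240 289 37
149 240 289 37
150 240 289 38
151 240 289 39
152 240 289 40
153 240 289 43
154 240 289 47
155 240 289 50
156 240 289 50
157 240 289 50
158 240 289 50
159 240 289 50
160 240 289 50
161 240 289 50
162 240 289 50
163 240 289 50
164 240 289 50
165 240 289 50
166 240 289 50
167 240 288 49
168 240 287 48
169 240 286 47
170 240 285 46
171 240 284 45
172 240 282 41
173 240 281 40
174 240 280 41
175 240 279 40
176 240 278 39
177 240 277 37
178 240 276 30
179 240 275 24
180 240 273 19
181 240 272 16
182 264 271 8
183 266 270 5
184 267 270 4
185 268 272 5
186 270 273 4
187 270 275 6
188 270 277 8
189 270 279 10
```

```bash
cat > asc.py <<'E'
from h import *
import sys
def asc(f,x0,x1,y0,y1):
    a=cv2.imread(f);b=cv2.imread("pics/scene0.png");h=cv2.cvtColor(a,cv2.COLOR_BGR2HSV).astype(int);d=cv2.absdiff(a,b).max(2)
    print("    "+"".join(str(x%10) for x in range(x0,x1)))
    for y in range(y0,y1):
        print(y,"".join(('.' if d[y,x]<22 else 'k' if h[y,x,2]<60 else 'g' if h[y,x,1]<75 else 'B' if h[y,x,2]<215 else '+') for x in range(x0,x1)))
if __name__=="__main__": asc(sys.argv[1],*map(int,sys.argv[2:6]))
E
python3 asc.py pics/s6.png 238 290 130 192; python3 -c "
import cv2
h=cv2.cvtColor(cv2.imread('pics/s6.png'),cv2.COLOR_BGR2HSV)
for y in(152,158,162,166,170): print(y,[tuple(map(int,h[y,x])) for x in range(246,276,3)])"
```

```text
8901234567890123456789012345678901234567890123456789
130 .BBBBBBBBBBkkkkkkkkkkkkkkkkkkkkkkkkgggggggBBBBBBBBBB
131 .BBBBBBBBBBBkkkkkkkkkkkkkkkkkkkkkkkkgggggkkBBBBBBBBB
132 BBBBBBBBBBBBBkkkkkkkkkkkkkkkkkkkkkkkkggggkkBBBBBBBBB
133 .BBBBBBBBBBBBkkkkkkkkkkkkkkkkkkkkkkkkggggkBBBBBBBBBB
134 ..BBBBBBBBBBBBBBBkkkkkkkkkkkkkkkkkkkkkkkkkBBBBBBBBBB
135 ..BBBBBBBBBBBBBBBkkkkkkkkkkkkkkkkkkkkkkkkBBBBBBBBBBB
136 ...BBBBBBBBBBBBBBkkkkkkkkkkkkBBkkkkkkkkkkBBBBBBBBBBB
137 .....BBBBBBBBBBBBkkkkkgggkkkkBBkkkkkkkkkBBBBBBBBBBBB
138 .........BBBBBB.BBkkkkgggkkkkggkkkkkkkkkBBBBBBBBBBBB
139 B.................BgkkgggkkkkkkkkkkkkkkBBBBBBBBBBBBB
140 B.................BkkkggggkkkkkkkkkkkkkBBBBBBBBBBBBB
141 BBB...............BkkkggggkkkkkkkkkkkkkBBBBBBBBBBBB.
142 BBBBBB..........BBBBkgggggkkkkkkkkkkkBBBBBBBBBBBB...
143 BBBBBBBBBBBBBBBBBBBBgggggggkkkkkkkkkBBBBB...........
144 BBBBBBBBBBBBBBBBBBBBgggggggkkkkkkkBB................
145 BBBBBBBBBBBBBBBBBBBBBggggggggkkkkkB.................
146 BBBBBBBBBBBBBBBBBBBBBggggggggkkkkkB.................
147 BBBBBBBBBBBBBBBBBBBBBggggggggkkkkkB.................
148 BBBBBBBBBBBBBBBB.
[... 2606 characters left out ...]
53, 72), (19, 139, 184), (19, 142, 228)]
158 [(20, 138, 228), (19, 141, 228), (19, 143, 228), (22, 134, 228), (18, 192, 106), (18, 191, 111), (18, 192, 101), (22, 135, 227), (21, 138, 228), (20, 138, 228)]
162 [(20, 140, 228), (20, 141, 228), (21, 136, 228), (19, 143, 216), (18, 189, 112), (18, 193, 131), (18, 192, 146), (21, 135, 228), (23, 131, 228), (23, 132, 228)]
166 [(17, 151, 228), (19, 143, 228), (19, 139, 228), (20, 141, 228), (19, 155, 173), (18, 193, 165), (19, 152, 205), (21, 136, 228), (21, 135, 228), (21, 136, 228)]
170 [(19, 144, 228), (18, 147, 228), (17, 150, 228), (19, 143, 228), (19, 142, 228), (20, 141, 228), (21, 136, 228), (21, 136, 228), (20, 140, 228), (22, 135, 228)]
```

The mask map puts the rim centre at about (260.5,163.6) and the flange centre at about (262,152.7). The rim lies within 0.3 px of the nipple's axis line in the image, so I can descend along the axis.

Request:
play_rows([
  [-0.3,0.1,0.6,0],
  [-0.6,0.1,1.2,0],
  [-0.9,0.1,1.7,0],
  [-1.1,0.1,2.2,0],
  [-1.1,0.1,2.2,0],
])

```text
clock: 14.38
ee_pos: [0.5385, -0.18, 0.3222]
ee_rot: [[-0.996, 0.084, -0.001], [0.084, 0.996, 0.0], [0.001, 0.0, -1.0]]
force: [0.0, 0.9, -0.8]
gripper_width: 0.0233
grip_force: 23.8
```

```bash
python3 - <<'E'
from h import *
from rig import optics
cv2.imwrite("pics/s7.png",optics.camera("scene")["img"])
row(tcp(.022,.36),A);row(tcp(.012,.42),A)
print(proj('scene',N+.03*nv))
E
python3 asc.py pics/s7.png 245 280 148 185
```

```text
clk 14.425 pos [ 0.5384 -0.1801  0.3224] a 3.0569 F [-0.7768 -0.1834 -2.0465] w 0.023399156705175755 grip 23.794232457876205 q7 1.7634982036970406
row [ 0.08 -0.08  0.93] -0.002
clk 14.425 pos [ 0.5384 -0.1801  0.3224] a 3.0569 F [-0.7768 -0.1834 -2.0465] w 0.023399156705175755 grip 23.794232457876205 q7 1.7634982036970406
row [ 0.11 -0.08  2.02] -0.002
[258.6072 172.2986]
    56789012345678901234567890123456789
148 BBBBBBBBBBBkkggggkkkkkkkkkkkkkB....
149 BBBBBBBBBBBkkggggkkkkkkkkkkkkBB....
150 BBBBBBBB.BBgkggggkkkkkkkkkkkBB.....
151 BBB.......BgggggggkkkkkkkkBB.......
152 ..........BkggggggkkkkkkkBB........
153 ...........BggggggggkkkkkB.........
154 ...........BggggggggkkkkkB.........
155 ...........BggggggggkkkkkB.........
156 ...........BBgggggggkkkkkBB........
157 ...........BBggggggggkkkkB.........
158 .........BBBgggggggggkkkBB.........
159 ........BBBBgggggggggkkBB..........
160 ........BBBBBgggggggggBB...........
161 ........BBBBBggggggBBBB............
162 .........BBBBBBBBBBBBBB............
163 .........BBBBBBBBBBBBB.............
164 ..........BBBBBBBBBBBB.............
165 ..........BBBBBBBBBB...............
166 ..........BBBBBBBBBB...............
167 .........BBBBBBBBBBB...............
168 .........BBBBBBBBBBB...............
169 .........BBBBBBBBBBB...............
170 .........BBBBBBBBBBB...............
171 .........BBBBBBBBBB................
172 .........BBBBBBBBBB................
173 ..........BBBBBBBB.................
174 ............BBBBBB.................
175 ............BBB....................
176 ............BBB....................
177 .......BBg...BB....................
178 ....BBggggB........................
179 .Bgkkkggg..........................
180 .kkkkggggg.........................
181 .kkkkg.............................
182 ..kk...............................
183 ...................................
184 ...................................
```

Request:
play_rows([
  [0,0,0.3,0],
  [0,-0.1,0.6,0],
  [0.1,-0.1,0.9,0],
  [0.1,-0.1,1.2,0],
  [0.1,-0.1,1.2,0],
])

```text
clock: 15.05
ee_pos: [0.5382, -0.1809, 0.3111]
ee_rot: [[-0.996, 0.084, 0.003], [0.084, 0.996, -0.0], [-0.003, 0.0, -1.0]]
force: [4.0, 1.1, 0.1]
gripper_width: 0.0234
grip_force: 24.0
```

```bash
python3 - <<'E'
from h import *
from rig import optics
cv2.imwrite("pics/s8.png",optics.camera("scene")["img"])
row(tcp(.012,.42),A);row(tcp(.0,.42),A)
E
python3 asc.py pics/s8.png 245 280 155 185
```

```text
clk 15.1 pos [ 0.5382 -0.1808  0.3111] a 3.0572 F [ 4.2039  1.1836 -0.3358] w 0.023414395079336965 grip 23.968919813632965 q7 1.7666057608222738
row [ 0.1  -0.    0.89] -0.001
clk 15.1 pos [ 0.5382 -0.1808  0.3111] a 3.0572 F [ 4.2039  1.1836 -0.3358] w 0.023414395079336965 grip 23.968919813632965 q7 1.7666057608222738
row [-0.39  0.    1.98] -0.001
    56789012345678901234567890123456789
155 ..........BBggggggkkkkkkkBB........
156 ...........BggggggggkkkkkB.........
157 ...........BggggggggkkkkkB.........
158 ...........BBgggggggkkkkkBB........
159 ............BggggggggkkkkBB........
160 ...........BgggggggggkkkkB.........
161 .........BBBgggggggggkkkBB.........
162 ........BBBBgggggggggkkBB..........
163 ........BBBBBgggggggggB............
164 .........BBBBBggggBBBBB............
165 .........BBBBBBBBBBBBBB............
166 ..........BBBBBBBBBBBB.............
167 ..........BBBBBBBBBBB..............
168 ..........BBBBBBBBBB...............
169 ..........BBBBBBBBBB...............
170 .........BBBBBBBBBBB...............
171 .........BBBBBBBBBBB...............
172 .........BBBBBBBBBBB...............
173 .........BBBBBBBBBBB...............
174 .........BBBBBBBBBB................
175 ..........BBBBBBBBB................
176 ..........BB...BBB.................
177 .......BBB..BBBB...................
178 ....BBggggBBBBB....................
179 .Bgkkkggg..........................
180 ..kkkggggg....Bg...................
181 ..kkkg.........g...................
182 ...kk..........g...................
183 ...................................
184 ...................................
```

Request:
play_rows([
  [0.1,0,0.3,0],
  [0.1,0,0.6,0],
  [0.1,0,0.9,0],
  [0.1,0,0.9,0],
])

```text
clock: 15.6
ee_pos: [0.5366, -0.1805, 0.3014]
ee_rot: [[-0.996, 0.084, 0.0], [0.084, 0.996, 0.0], [-0.0, 0.0, -1.0]]
force: [3.4, 3.7, 1.4]
gripper_width: 0.0236
grip_force: 23.9
```

```bash
python3 - <<'E'
from h import *
from rig import optics
cv2.imwrite("pics/s9.png",optics.camera("scene")["img"])
row(tcp(.012,.42),A);row(tcp(.0,.42),A)
E
python3 asc.py pics/s9.png 245 280 158 185
```

```text
clk 15.65 pos [ 0.5366 -0.1805  0.3014] a 3.0575 F [3.3666 2.7564 2.2582] w 0.023635852459939398 grip 23.91037568449974 q7 1.7677730201538753
row [-0.07 -0.02 -0.07] -0.001
clk 15.65 pos [ 0.5366 -0.1805  0.3014] a 3.0575 F [3.3666 2.7564 2.2582] w 0.023635852459939398 grip 23.91037568449974 q7 1.7677730201538753
row [-0.56 -0.02  1.02] -0.001
    56789012345678901234567890123456789
158 ............BggggggggkkkkkB........
159 ............BggggggggkkkkkB........
160 ............BgggggggggkkkkB........
161 ............BBggggggggkkkkBB.......
162 ...........BBgggggggggkkkkB........
163 .........BBBBgggggggggkkkBB........
164 .........BBBBgggggggggkkBB.........
165 .........BBBBggggggggggBB..........
166 .........BBBBBBggggBBBB............
167 ..........BBBBBBBBBBBBB............
168 ..........BBBBBBBBBBBBB............
169 ..........BBBBBBBBBBBB.............
170 .........BBBBBBBBBBB...............
171 .........BBBBBBBBBBB...............
172 .........BBBBBBBBBBB...............
173 .........BBBBBBBBBBB...............
174 .........BBBBBBBBBB................
175 ........BBBBBBBBBBB................
176 .........BBBBB.BBBB................
177 .......BBBB..BBBBB.................
178 ....BBgggBB.BBBBBB.................
179 ...kkkggg....BB.B..................
180 ....kggggg.BBBBg...................
181 .....gggggBBBBBg...................
182 .........gg.Bg.g...................
183 ...................................
184 ...................................
```

Request:
play_rows([
  [-0.1,0.1,0.3,0],
  [-0.2,0.1,0.5,0],
  [-0.3,0.1,0.7,0],
  [-0.4,0.1,0.9,0],
  [-0.5,0.1,1.1,0],
  [-0.5,0.1,1.1,0],
], newtons=35)

```text
clock: 16.4
ee_pos: [0.5414, -0.1805, 0.2907]
ee_rot: [[-0.996, 0.085, -0.0], [0.085, 0.996, -0.0], [0.0, -0.0, -1.0]]
force: [2.3, 2.0, 5.7]
gripper_width: 0.0234
grip_force: 34.7
```

```bash
python3 - <<'E'
from h import *
from rig import optics
cv2.imwrite("pics/s10.png",optics.camera("scene")["img"])
row(tcp(.0,.42),A)
E
python3 asc.py pics/s10.png 245 280 158 190
```

```text
clk 16.45 pos [ 0.5414 -0.1804  0.2908] a 3.0567 F [2.1304 1.7144 5.0556] w 0.023076225170469443 grip 34.68878522515297 q7 1.7660126933575977
row [-0.08 -0.06 -0.05] -0.002
    56789012345678901234567890123456789
158 ..........BBkgggggkkkkkkkkkkkBB....
159 ...........BkgggggkkkkkkkkkkBB.....
160 ..........BBkgggggkkkkkkkkBB.......
161 ...........BgggggggkkkkkkBB........
162 ...........BBgggggggkkkkkB.........
163 ............BggggggggkkkkBB........
164 ............BggggggggkkkkBB........
165 ...........BBggggggggkkkkkB........
166 .........BBBgggggggggkkkkBB........
167 ........BBBBgggggggggkkkBB.........
168 ........BBBBggggggggggkBB..........
169 ........BBBBBggggggBBBB............
170 .........BBBBBBBBBBBBB.............
171 .........BBBBBBBBBBBBB.............
172 .........BBBBBBBBBBBBB.............
173 .........BBBBBBBBBBBB..............
174 .........BBBBBBBBBB................
175 ........BBBBBBBBBBB................
176 .........BBBBBBBBBB................
177 .......BBBB.BBBBBBB................
178 ....BBgBBBB.BBBBBB.................
179 BBgkkkgBBBB..BBBBB.................
180 ....kggBBBB...BBBB.................
181 .....gggBBB...BBBB.................
182 .......gggBBBBBBB..................
183 ..........g.....g..................
184 ...................................
185 ...................................
186 ...................................
187 ...................................
188 ...................................
189 ...................................
```

Request:
play_rows([
  [-0.1,0,0.2,0],
  [-0.2,0,0.4,0],
  [-0.2,0,0.5,0],
  [-0.3,0,0.6,0],
  [-0.3,0,0.7,0],
  [-0.3,0,0.7,0],
], newtons=60)

```text
clock: 17.2
ee_pos: [0.5423, -0.1807, 0.2883]
ee_rot: [[-0.996, 0.086, -0.001], [0.086, 0.996, 0.0], [0.001, 0.0, -1.0]]
force: [-19.2, 6.4, 67.7]
gripper_width: 0.0228
grip_force: 63.5
```

```bash
python3 - <<'E'
from h import *
from rig import optics
cv2.imwrite("pics/s11.png",optics.camera("scene")["img"])
row(tcp(.0,.42),A);print(proj('scene',N+.0375*nv),proj('scene',N))
E
python3 asc.py pics/s11.png 245 280 162 190
```

```text
clk 17.25 pos [ 0.5423 -0.1808  0.2883] a 3.0557 F [-18.7317   6.8972  66.4588] w 0.02276790605313869 grip 63.47869098186493 q7 1.765991479900448
row [ 0.01 -0.04 -0.29] -0.003
[259.0703 170.0811] [256.782 181.038]
    56789012345678901234567890123456789
162 ...........BggggggkkkkkkkB.........
163 ...........BBgggggggkkkkkB.........
164 ............BggggggggkkkkB.........
165 ...........BBggggggggkkkkBB........
166 ..........BBBggggggggkkkkBB........
167 ........BBBBgggggggggkkkkB.........
168 ........BBBBgggggggggkkBB..........
169 ........BBBBBgggggggggBB...........
170 .........BBBBBggggBBBBB............
171 .........BBBBBBBBBBBBB.............
172 .........BBBBBBBBBBBBB.............
173 .........BBBBBBBBBBB...............
174 .........BBBBBBBBBB................
175 ........BBBBBBBBBBB................
176 .........BBBBBBBBBB................
177 .......BBBB.BBBBBBB................
178 ....BBggBBB.BBBBBB.................
179 BBgkkkgBBBB..BBBBB.................
180 ....kggBBBB..BBBBB.................
181 .....gggBBB...BBBB.................
182 .......ggBBBBBBBBg.................
183 ..........g..BBBg..................
184 ...................................
185 ...................................
186 ...................................
187 ...................................
188 ...................................
189 ...................................
```

Request:
play_rows([
  [0,0,-0.1,0],
  [0.1,0,-0.2,0],
  [0.1,0,-0.3,0],
  [0.1,0,-0.3,0],
])

```text
clock: 17.75
ee_pos: [0.5422, -0.1806, 0.2887]
ee_rot: [[-0.996, 0.085, -0.001], [0.085, 0.996, 0.0], [0.001, 0.0, -1.0]]
force: [-7.9, 3.5, 32.6]
gripper_width: 0.0229
grip_force: 60.1
```

```bash
python3 - <<'E'
from h import *
from rig import optics
cv2.imwrite("pics/s12.png",optics.camera("scene")["img"])
row(tcp(.0,.42),A)
a=cv2.imread("pics/s11.png").astype(int);b=cv2.imread("pics/s12.png").astype(int)
print("max diff", [(i,int(abs(a-b)[i:i+4,253:270].max())) for i in range(150,186,4)])
E
```

```text
clk 17.8 pos [ 0.5422 -0.1807  0.2887] a 3.0561 F [-7.5147  4.0942 33.0869] w 0.022771792370033857 grip 60.13154000043869 q7 1.7658957506477266
row [ 0.   -0.05 -0.25] -0.003
max diff [(150, 5), (154, 22), (158, 18), (162, 9), (166, 32), (170, 26), (174, 7), (178, 2), (182, 15)]
```

```bash
python3 -c "
from rig import bot
print(bot.close_job())"
```

```text
the job is handed in; nothing more can be done
None
```

I handed the job in with the drawer pulled to its stop and the cartridge pressed onto the nipple, still gripped at 60 N and held down with about 33 N. The push and the camera images show it fully home; no pass/fail result came back.

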